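Charge the brush at the plunger dispenser

ROBOT

A 7-joint arm with a two-finger parallel gripper is mounted at the origin on a cart in front of the work surface, level with it; the furniture and walls round the work are solid. World frame = base frame: x ahead of the robot, y to its left, z up, the work surface at z = 0. Lengths are in mm, angles in rad, forces in N, time in s.
With the tool pointing down it reaches from about 350 to 900 mm from the base axis. Payload 8.1 kg.
Tool frame: the origin (TCP) lies at the very end of the fingers, on their centre line; the grasp point (between the pads) lies env.grip_point_offset behind it (env.grip_point_offset is the distance from the TCP to the grasp point, in mm); x points along the fingers, z is the direction in which the jaws open and shut, and the axes are right-handed (so a half turn about x gives the same grasp; the last joint's range is limited). The gripper opens to 85 mm and grips with 20 to 120 N. Pads are 22 mm wide; open, the fingers measure 114 mm over their backs; the gripper's body (76 mm by 85 mm) begins 54 mm behind the grasp point. The pads swing forward as they close: fully open they stand 13 mm farther back than shut.
Start: joints at [1.097, 0.434, 0.025, 1.573, -0.012, 1.134, -0.075], TCP at [226.453, -582.546, 231.323] pointing down, gripper open.
Joint ranges: [-2.62, 2.62], [-0.44, 2.09], [-1.27, 1.32], [0.08, 2.57], [-1.32, 4.46], [0.12, 2], [-2.74, 2.74]. Speed limits (rad/s): [2.22, 2.22, 3.01, 3.01, 3.14, 3.14, 3.14].

INTERFACE

Orientations are given as a rotation vector (axis times angle).
In Python, from cell import env gives the robot as it stands.
- The arm moves only by the tool play_rows, never from a script. Its argument "deltas" is one flat list of numbers, 7 for each row, row after row: the shift along the tool's x, y, z in mm, then the turn, a rotation vector about the tool's x, y, z in degrees, then the closure in counts, from 0 (fully open) to 255 (shut). A call has 1 to 5 rows; each row is the pose to reach, as a shift and turn from the pose commanded when the call began, along the tool's axes at that moment; what a row does not reach only later rows make up. A row lasts 1/12 s, in which the tool goes at most 41.7 mm and 7.16 degrees, less where a joint would pass 70% of its speed; a pose out of reach is approached as far as the arm can. A call with a gripper value outside its range is refused whole. The fingers move at their own pace and stop on an object; "grip_force" is the grip in N (left out, the last holds). Time passes only in rows, so rows that repeat a pose let the fingers close. It gives the time, the measured TCP pose, the force and the opening at its end, in the units of the state.
- env.get_state(): the state, without advancing time (a new reading comes with each control period).
- env.capture(name): name is "side" or "top"; returns the picture (400x640x3 uint8, blue, green, red); there is no depth.
- env.get_calibration(name): a dict with "camera_matrix" (3x3 intrinsics, pixels), "dist_coeffs" ([k1, k2, p1, p2, k3] as OpenCV has them; the pictures are not rectified), "world_from_camera" (4x4, takes a point from camera to world coordinates). Camera axes: x right, y down, z forward; pixel columns grow to the right and rows downward; lengths in mm; the calibration is good to about 2 mm. A picture is of the moment at which its call begins. get_calibration takes no time and is no camera call.
- env.close_job(): hands the job in, once; it reports no verdict.
Trained networks look in the newest picture that a camera, given by its name, has taken for a name from the list of things; names that differ only in an ending like _2 or _b are one class to them, and where a whole thing is asked for, a point or a joint stands for the part that bears it (a point fixed in the world has none). Each returns a list of dicts, best first, with "p" (0 to 1); they miss things now and then, are a little off and sometimes report something else, mostly with a low value. They report only what shows in the picture. A call takes as long as a camera call. They do not tell look-alikes from the thing itself.
- env.search_frame(label, camera): "at" ([x, y, z] in mm, in world coordinates, good to about 4 mm: the middle of the surface that is visible of it).
- env.cut_out(label, camera): "mask" (400x640 bool, what is visible of it).
- env.place_of(label, camera): "at" ([x, y, z] in mm, in world coordinates, good to about 4 mm: a listed point, or the origin of a listed thing).
The state is a dict: "time_s": time; "qpos": joint angles; "qvel": joint speeds; "joint_torque": joint torques, N m; "position": TCP position; "eef_rot": TCP orientation; "force": force on the tool from outside, world axes, zero at the start; "wrist_torque": the same for the moment, N m; "gripper_width": opening from 0.0 (shut) to 1.0 (fully open).
Only numpy, scipy, OpenCV 4.12 (cv2) and the standard library are available. Lean on these libraries where they do the work, as an engineer would, in place of code of your own. Each camera call takes 0.05 s, during which the arm holds its last target.

TASK

Charge the yellow cleaning brush at the dispenser with the blue dish: take the brush out of its stand, dip its tip into the blue dish, push the sprung dish all the way down with the tip (gently, and with the brush alone: keep the fingers off the dispenser), and let the dish come back up. Then stand the brush upright in its stand again and let go. The canisters are clamped at a different height each day, so feel for the dish; leave the red dispenser and everything else on the bench alone.

Things in the scene. Friction and masses are not known exactly. Their poses are not given: they have to be found in the camera images.
- brush: Yellow brush, 170 mm long, about 90 g, loose, upright in the stand, tip down. Origin: centre of the flat tip's underside; z runs up the brush. From the tip: grey rigid bristle head 16 mm diameter to 30 mm, aluminium ferrule 20 mm diameter to 62 mm, neck 18 mm diameter to 80 mm, then a square handle 20 x 20 mm to 170 mm, its sides facing along the brush's x and y.
- stand: Grey square block 76 x 76 x 60 mm, fixed to the bench, with one round hole of 26 mm diameter, 52 mm deep (hole floor 8 mm above the bench), mouth chamfered by 4 mm, in the middle of its top. Origin: centre of its underside, on the hole's axis.
- dispenser_blue: Fixed dispenser: steel foot 104 x 104 x 8 mm, white canister of 76 mm diameter with a blue band in a clamp ring, 86 mm high post at +46 mm x, open blue dish on top. Origin: centre of the foot's underside, on the vertical axis of canister and dish. The resting dish floor is 124 to 150 mm above the bench (canister clamped at an untold height), the rim 14 mm higher.
- dish_blue (a joint): Travel of the blue dish in m: 0 at rest (up), grows as pressed down, 0.014 at the stop. The spring needs about 4 N to start and 10 N to reach the stop (a rubber bumper, 3 N/mm); it springs back by itself. Over 30 N from the brush damages it. The dish is 64 mm across outside; inside 56 mm at the rim, 32 mm across its flat floor, 14 mm deep.
- dispenser_red: The same kind of dispenser with a red dish and a red band, fixed to the bench, its canister clamped at some other height; not to be used. Origin: centre of the foot's underside.
- dish_red (a joint): Travel of the red dish in m, 0 at rest, grows downward to 0.014; must stay up.
- driver_0: Screwdriver with a red handle, lying flat, 208 x 29 x 26 mm, loose bystander. Origin: centre of its underside.
- tape_duct: Roll of grey tape lying flat, 107 mm diameter, 48 mm high, loose bystander. Origin: centre of its underside.
- torch: Black torch lying flat, 112 x 37 x 37 mm, loose bystander. Origin: centre of its underside.
- spare_cap: Light grey screw cap, 64 mm diameter, 24 mm high, loose bystander. Origin: centre of its underside.
Things that resemble listed ones, but are neither listed nor needed, are in the scene too. Of the things that look like the brush, the middle-sized one is meant.

How it is judged:
By the outcome, as a careful person would: the job done as asked, in the order asked, and still so for the second after the job is handed in, with the robot touching nothing.
It also fails if it takes over 58 s, if anything falls off the work surface, if the arm or the gripper's body presses on something with over 40 N, if the wrist force passes 120 N, or if a joint passes its speed limit or range.

## Working session

There is one attempt and no reset: what is moved stays moved. The work goes in short steps, Python scripts to look and compute and a tool call to move; the robot and the scene stay as the last step left them, time stands still between calls to the robot, and variables do not carry over. Pictures are saved under pics/ and viewed, and the job is handed in when it is done.

Besides the shell and the picture viewer there is one more tool, called after "Call:" in YAML: its name, and indented under it one key for each argument. play_rows: Moves the arm, as the interface text tells. Its arguments: {"type":"object","properties":{"deltas":{"type":"array"},"grip_force":{"type":"number"}},"required":["deltas"]}

```bash
mkdir -p pics; ls
python3 - <<'E'
from cell import env
import cv2
for n in ("side","top"):
    im=env.capture(n); cv2.imwrite(f"pics/{n}0.png",im)
    c=env.get_calibration(n); print(n,c["camera_matrix"],c["dist_coeffs"],c["world_from_camera"])
s=env.get_state(); print(s, env.grip_point_offset)
for l in ("brush","stand","dispenser_blue","dish_blue","dispenser_red"):
    for n in ("side","top"):
        try:
            print(l,n,[(x["p"],x["at"]) for x in env.place_of(l,n)])
        except Exception as e: print(l,n,e)
E
```

```text
pics
side [[365.89228699   0.         321.96442847]
 [  0.         365.89228699 202.35510605]
 [  0.           0.           1.        ]] [0.02710172 0.         0.         0.         0.        ] [[-9.15163500e-01 -1.95314657e-01  3.52601692e-01  2.27567962e+02]
 [-4.03082245e-01  4.41952557e-01 -8.01375468e-01  6.19374272e+02]
 [ 6.87155395e-04 -8.75517060e-01 -4.83186720e-01  4.88592274e+02]
 [ 0.00000000e+00  0.00000000e+00  0.00000000e+00  1.00000000e+00]]
top [[362.55185323   0.         315.39278184]
 [  0.         362.55185323 198.46681815]
 [  0.           0.           1.        ]] [-0.05360801  0.          0.          0.          0.        ] [[ 4.08614042e-02 -9.62583800e-01  2.67885746e-01  2.60972564e+02]
 [-9.99164821e-01 -3.93460024e-02  1.10250477e-02 -8.23430444e+01]
 [-7.22990795e-05 -2.68112512e-01 -9.63387604e-01  1.07444622e+03]
 [ 0.00000000e+00  0.00000000e+00  0.00000000e+00  1.00000000e+00]]
{'time_s': 0.1, 'qpos': array([ 1.0974029 ,  0.43517883,  0.02500525,  1.57399935, -0.01158434,
        1.134028  , -0.07510821]), 'qvel': array([ 0.00169394, -0.00076318, -0.
[... 611 characters left out ...]
 -259.8, -1.7])]
brush top [(0.71, [544.1, -274.2, -0.5]), (0.55, [449.9, -274.4, 6.3]), (0.46, [370.0, -259.0, -0.5]), (0.41, [583.6, 175.1, 2.4]), (0.33, [395.0, 102.0, 2.4])]
stand side [(0.95, [449.3, -273.8, -3.7])]
stand top [(0.65, [451.8, -274.7, -1.3])]
dispenser_blue side [(0.78, [584.0, -97.5, 2.3]), (0.43, [586.3, 175.3, -1.1])]
dispenser_blue top [(0.84, [582.8, -99.9, -1.0])]
dish_blue side it knows: brush, dispenser_blue, dispenser_red, driver, spare_cap, stand, tape_duct, torch
dish_blue top it knows: brush, dispenser_blue, dispenser_red, driver, spare_cap, stand, tape_duct, torch
dispenser_red side [(0.61, [583.4, 174.4, 0.3])]
dispenser_red top [(0.65, [581.1, 176.9, 2.4])]
```

View pics/side0.png

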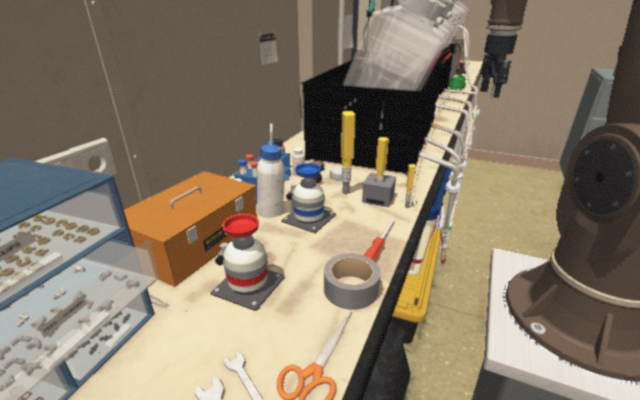

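View pics/top0.png

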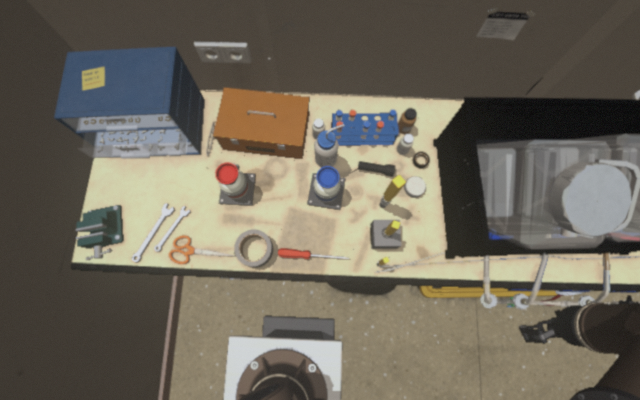

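Run:
```python
import cv2,numpy as np
a=cv2.imread("pics/side0.png");b=cv2.imread("pics/top0.png")
A=cv2.resize(a[100:215,320:430],None,fx=5,fy=5,interpolation=cv2.INTER_CUBIC)
B=cv2.resize(b[165:275,295:435],None,fx=5,fy=5,interpolation=cv2.INTER_CUBIC)
cv2.imwrite("pics/sz.png",A);cv2.imwrite("pics/tz.png",B)
C=cv2.resize(a[130:310,200:350],None,fx=3.3,fy=3.3,interpolation=cv2.INTER_CUBIC);cv2.imwrite("pics/sz2.png",C)
```

```text
(no output)
```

View pics/sz.png

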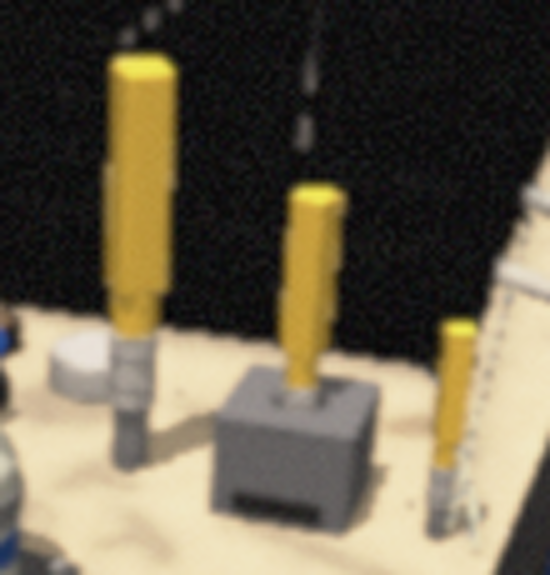

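View pics/tz.png

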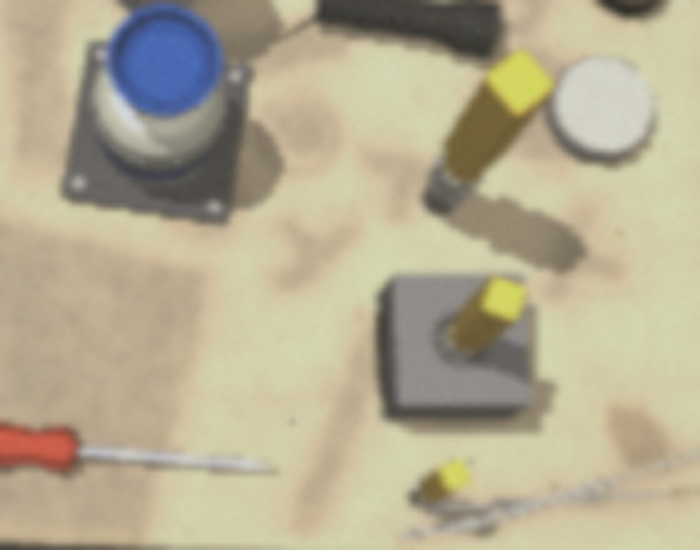

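View pics/sz2.png

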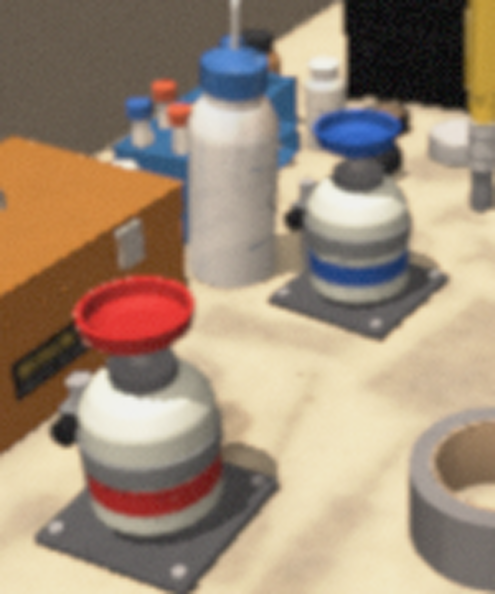

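```bash
cat > h.py <<'E'
import numpy as np,cv2
from cell import env
def cal(n):
    c=env.get_calibration(n); return np.array(c["camera_matrix"]),np.array(c["dist_coeffs"]),np.array(c["world_from_camera"])
def ray(n,px,z):
    K,D,T=cal(n); p=cv2.undistortPoints(np.array(px,float).reshape(-1,1,2),K,D).reshape(-1,2)
    d=np.c_[p,np.ones(len(p))]@T[:3,:3].T; o=T[:3,3]
    return o+d*((z-o[2])/d[:,2])[:,None]
def proj(n,P):
    K,D,T=cal(n); W=np.linalg.inv(T)
    q,_=cv2.projectPoints(np.array(P,float).reshape(-1,1,3),cv2.Rodrigues(W[:3,:3])[0],W[:3,3],K,D); return q.reshape(-1,2)
E
python3 - <<'E'
from h import *
b=cv2.imread("pics/top0.png"); S=8
x0,y0=375,210
c=cv2.resize(b[y0:y0+40,x0:x0+35],None,fx=S,fy=S,interpolation=cv2.INTER_CUBIC)
hsv=cv2.cvtColor(c,cv2.COLOR_BGR2HSV)
for v in (160,175,190):
    m=((hsv[...,1]>110)&(hsv[...,2]>v)).astype(np.uint8)
    n,l,st,ce=cv2.connectedComponentsWithStats(m); i=1+np.argmax(st[1:,4])
    ys,xs=np.where(l==i); px=np.c_[(xs+.5)/S+x0-.5,(ys+.5)/S+y0-.5]
    P=ray("top",px,178)[:,:2].astype(np.float32)
    r=cv2.minAreaRect(P); print(v,len(xs),P.mean(0),r)
# stand, dish
import scipy.ndimage as nd
for lab,cx,cy,rng in (("blue",327,180,30),):
    h=cv2.cvtColor(b,cv2.COLOR_BGR2HSV); m=(abs(h[...,0].astype(int)-112)<14)&(h[...,1]>120)
    l,n=nd.label(m); k=l[cy,cx]; ys,xs=np.where(l==k); print(len(xs),xs.min(),xs.max(),ys.min(),ys.max())
    mm=(l==k).astype(np.uint8); ct=max(cv2.findContours(mm,0,1)[0],key=cv2.contourArea); print(cv2.fitEllipse(ct))
    cen=cv2.fitEllipse(ct)[0]
    for z in (138,150,164): 
        W=ray("top",ct.reshape(-1,2),z)[:,:2]; print(z,ray("top",cen,z), np.ptp(W,axis=0))
a=cv2.imread("pics/side0.png");h=cv2.cvtColor(a,cv2.COLOR_BGR2HSV); m=(abs(h[...,0].astype(int)-112)<14)&(h[...,1]>120)
l,n=nd.label(m); k=l[170,308]; ys,xs=np.where(l==k); print(len(xs),xs.min(),xs.max(),ys.min(),ys.max())
for z in (138,145,150,155,160,164):
    t=np.linspace(0,6.28,60); c0=ray("top",cen,z)[0]
    q=proj("side",np.c_[c0[0]+32*np.cos(t),c0[1]+32*np.sin(t),0*t+z]); print(z,q.min(0),q.max(0))
for n in("top","side"):
    ms=env.cut_out("stand",n)
    print(n,ms[0]["p"],ms[0]["mask"].sum()); 
    if n=="top":
        ys,xs=np.where(ms[0]["mask"]);P=ray(n,np.c_[xs,ys],60)[:,:2].astype(np.float32);print(cv2.minAreaRect(P))
E
```

```text
160 3265 [ 450.81305 -276.19016] ((450.91558837890625, -276.2828063964844), (19.79351043701172, 18.700794219970703), 70.34222412109375)
175 3003 [ 451.05997 -276.7097 ] ((451.0721130371094, -276.9159851074219), (18.704374313354492, 17.97665786743164), 70.37326049804688)
190 2577 [ 451.26315 -277.17444] ((451.33819580078125, -277.2452392578125), (17.087738037109375, 16.942913055419922), 69.75794982910156)
317 318 338 166 186
((327.80877685546875, 176.73619079589844), (19.165178298950195, 19.88787269592285), 25.227985382080078)
138 [[ 584.21610397 -102.94619482  138.        ]] [58.20484138 54.67788421]
150 [[ 580.07393072 -102.68217773  150.        ]] [57.45898104 53.97721972]
164 [[ 575.24139525 -102.3741578   164.        ]] [56.58881064 53.15977781]
274 296 321 164 177
138 [293.69032869 162.83212204] [320.49319504 173.59338223]
145 [294.45743394 160.35996526] [321.39354844 171.01357574]
150 [295.01008652 158.57920759] [322.04225006 169.15429464]
155 [295.56496466 156.78584886] [322.69567269 167.28102543]
160 [296.12368075 154.97974708] [323.35387109 165.39360073]
164 [296.5735666  153.52559377] [323.88390574 163.87335473]
top 0.95 618
((445.59368896484375, -271.7819519042969), (77.3886947631836, 84.91280364990234), 2.178323745727539)
side 0.82 971
```

```bash
cat >> h.py <<'E'
from scipy.spatial.transform import Rotation as R
def tgt(yaw,s=1):
    x=np.array([0,0,-1.]);z=np.array([np.cos(np.radians(yaw)),np.sin(np.radians(yaw)),0])*s
    return R.from_matrix(np.c_[x,np.cross(z,x),z])
def delta(p,Rt):
    s=env.get_state(); r=R.from_rotvec(s["eef_rot"]); 
    return r.inv().apply(np.array(p)-s["position"]).round(1), np.degrees((r.inv()*Rt).as_rotvec()).round(2)
def show():
    s=env.get_state(); r=R.from_rotvec(s["eef_rot"]).as_matrix()
    print(s["time_s"].__round__(2),s["position"].round(1),"F",s["force"].round(2),"w",round(s["gripper_width"],3),"q",s["qpos"].round(2)); print(r.round(3).tolist())
E
python3 - <<'E'
from h import *
show()
for yaw in(70,-20):
  for s in (1,-1): print(yaw,s,delta([451,-276,230],tgt(yaw,s)))
E
```

```text
0.6 [ 226.5 -582.5  231.4] F [ 0.1  -0.18  0.63] w 0.996 q [ 1.1   0.43  0.02  1.57 -0.01  1.13 -0.08]
[[0.0, 0.932, 0.362], [-0.0, 0.362, -0.932], [-1.0, 0.0, 0.0]]
70 1 (array([   1.3,  320.3, -204.4]), array([-138.76,    0.  ,    0.  ]))
70 -1 (array([   1.3,  320.3, -204.4]), array([41.24,  0.  , -0.  ]))
-20 1 (array([   1.3,  320.3, -204.4]), array([-48.76,   0.  ,   0.  ]))
-20 -1 (array([   1.3,  320.3, -204.4]), array([ 1.3124e+02,  0.0000e+00, -1.0000e-02]))
```

Call:
play_rows:
  deltas: [-12,32,-20.4,4.1,0,0,0,-24,64,-40.8,8.2,0,0,0,-36,96,-61.2,12.3,0,0,0,-48,128,-81.6,16.4,0,0,0,-60,160,-102,20.5,0,0,0]
  grip_force: 40

```text
time_s: 1.02
position: [339.3, -427.9, 292.0]
eef_rot: [1.202, 1.213, -1.202]
force: [0.8, -0.4, -0.5]
gripper_width: 1.002
```

Run:
```python
from h import *
show(); print(delta([451,-276,290],tgt(70,-1)))
```

```text
1.02 [ 339.3 -427.9  292. ] F [ 0.81 -0.39 -0.53] w 1.002 q [ 0.78  0.26  0.03  1.68 -0.01  1.2  -0.75]
[[0.0, 1.0, 0.009], [-0.0, 0.009, -1.0], [-1.0, 0.0, 0.0]]
(array([   2. ,  113. , -150.9]), array([ 2.052e+01,  1.000e-02, -1.000e-02]))
```

Call:
play_rows:
  deltas: [0,22.6,-30.2,4.1,0,0,0,0,45.2,-60.4,8.2,0,0,0,0,67.8,-90.6,12.3,0,0,0,0,90.4,-120.8,16.4,0,0,0,2,113,-150.9,20.5,0,0,0]

```text
time_s: 1.43
position: [450.6, -275.6, 290.0]
eef_rot: [1.461, 1.022, -1.46]
force: [0.9, -0.6, 0.1]
gripper_width: 0.997
```

Run:
```python
from h import *
show(); print(delta([450.7,-275.8,121],tgt(70,-1)))
im=env.capture("side"); cv2.imwrite("pics/s1.png",cv2.resize(im[60:220,260:460],None,fx=3,fy=3))
im=env.capture("top"); cv2.imwrite("pics/t1.png",cv2.resize(im[120:320,280:540],None,fx=3,fy=3))
```

```text
1.43 [ 450.6 -275.6  290. ] F [ 0.95 -0.58  0.12] w 0.997 q [ 0.47  0.23 -0.03  1.72  0.01  1.19 -1.48]
[[0.001, 0.94, -0.342], [-0.001, -0.342, -0.94], [-1.0, 0.001, 0.0]]
(array([ 1.69e+02, -1.00e-01,  1.00e-01]), array([ 0.03,  0.01, -0.08]))
```

View pics/s1.png

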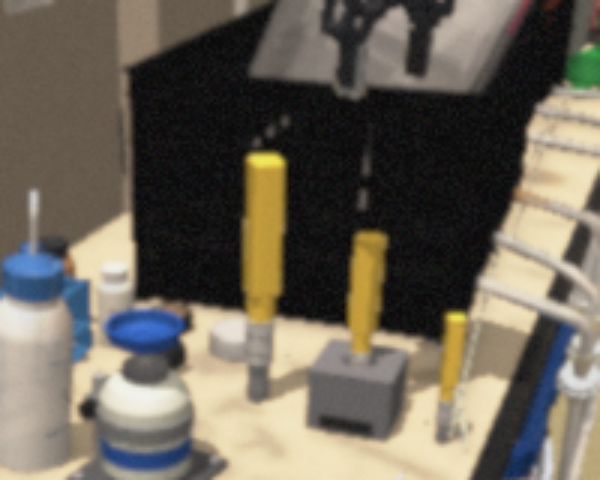

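View pics/t1.png

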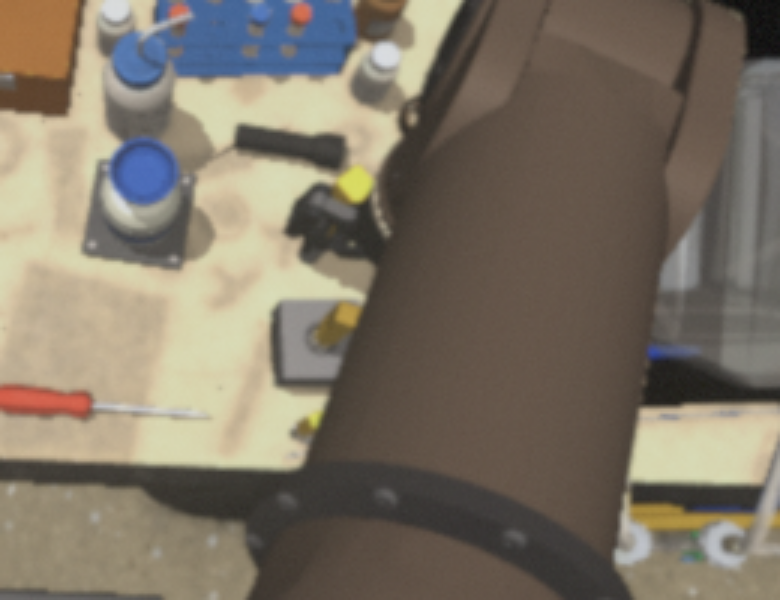

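Call:
play_rows:
  deltas: [36,0,0,0,0,0,0,72,0,0,0,0,0,0,108,0,0,0,0,0,0,140,0,0,0,0,0,0,169,0,0,0,0,0,0]

```text
time_s: 1.95
position: [448.9, -277.3, 118.6]
eef_rot: [1.458, 1.026, -1.459]
force: [0.2, 0.6, -0.1]
gripper_width: 1.002
```

Run:
```python
from h import *
show()
im=env.capture("side"); cv2.imwrite("pics/s2.png",cv2.resize(im[60:220,260:460],None,fx=3,fy=3))
```

```text
1.95 [ 448.9 -277.3  118.6] F [ 0.19  0.62 -0.09] w 1.002 q [ 0.48  0.41 -0.03  1.94  0.02  0.8  -1.48]
[[-0.001, 0.941, -0.338], [0.0, -0.338, -0.941], [-1.0, -0.001, 0.0]]
```

View pics/s2.png

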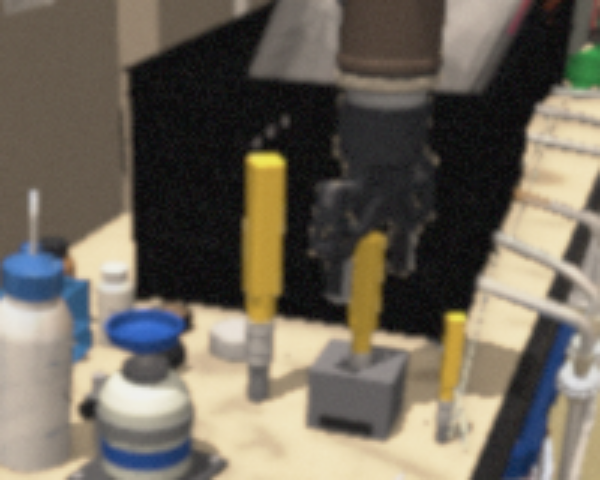

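Call:
play_rows:
  deltas: [0,0,0,0,0,0,120,0,0,0,0,0,0,170,0,0,0,0,0,0,255,0,0,0,0,0,0,255,0,0,0,0,0,0,255]
  grip_force: 40

```text
time_s: 2.42
position: [450.6, -277.7, 121.9]
eef_rot: [1.459, 1.023, -1.457]
force: [-0.3, 0.4, 0.4]
gripper_width: 0.296
```

Call:
play_rows:
  deltas: [0,0,0,0,0,0,255,0,0,0,0,0,0,255,0,0,0,0,0,0,255,0,0,0,0,0,0,255,0,0,0,0,0,0,255]

```text
time_s: 2.83
position: [450.7, -277.2, 121.8]
eef_rot: [1.459, 1.024, -1.456]
force: [-1.0, 1.1, 8.3]
gripper_width: 0.226
```

Run:
```python
from h import *
show(); print(env.get_state()["wrist_torque"])
im=env.capture("side"); cv2.imwrite("pics/s3.png",cv2.resize(im[60:220,260:460],None,fx=3,fy=3))
```

```text
2.83 [ 450.7 -277.2  121.8] F [-0.97  1.13  8.25] w 0.226 q [ 0.48  0.4  -0.03  1.94  0.02  0.8  -1.48]
[[0.002, 0.941, -0.338], [-0.001, -0.338, -0.941], [-1.0, 0.003, -0.0]]
[ 0.48824117  0.14895516 -0.01552742]
```

View pics/s3.png

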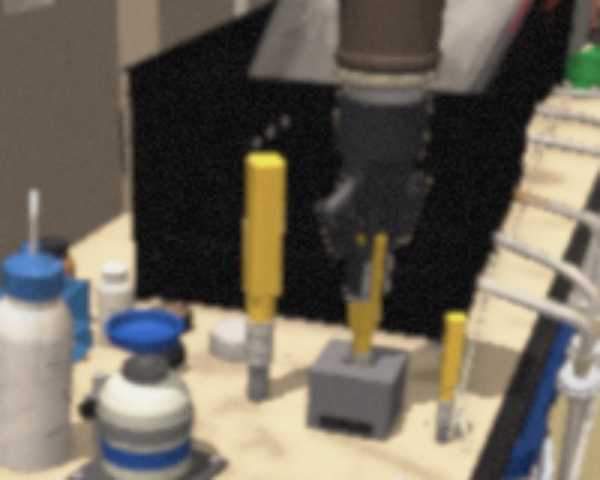

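Call:
play_rows:
  deltas: [-10,0,0,0,0,0,255,-25,0,0,0,0,0,255,-45,0,0,0,0,0,255,-70,0,0,0,0,0,255,-100,0,0,0,0,0,255]

```text
time_s: 3.3
position: [448.7, -276.8, 221.3]
eef_rot: [1.458, 1.028, -1.46]
force: [0.6, -0.9, -0.9]
gripper_width: 0.23
```

Call:
play_rows:
  deltas: [-30,0,0,0,0,0,255,-60,0,0,0,0,0,255,-85,0,0,0,0,0,255,-85,0,0,0,0,0,255,-85,0,0,0,0,0,255]

```text
time_s: 3.72
position: [450.2, -277.5, 307.5]
eef_rot: [1.459, 1.022, -1.456]
force: [-0.6, -0.6, -1.5]
gripper_width: 0.228
```

Run:
```python
from h import *
show(); print(env.get_state()["wrist_torque"]); print(delta([583.5,-101,300],tgt(70,-1)))
im=env.capture("side"); cv2.imwrite("pics/s4.png",cv2.resize(im[40:200,260:460],None,fx=4,fy=3.5))
s=env.get_state();p=s["position"]
print(proj("side",[p,p-[0,0,113.8]]))
```

```text
3.72 [ 450.2 -277.5  307.5] F [-0.62 -0.63 -1.48] w 0.228 q [ 0.47  0.22 -0.02  1.69  0.01  1.23 -1.47]
[[0.003, 0.941, -0.338], [-0.002, -0.338, -0.941], [-1.0, 0.004, 0.001]]
[0.04403162 0.02731262 0.05248109]
(array([   7.7,   65.8, -211.2]), array([ 0.23,  0.03, -0.22]))
[[387.59282722  86.29596073]
 [383.61140256 132.13691725]]
```

View pics/s4.png

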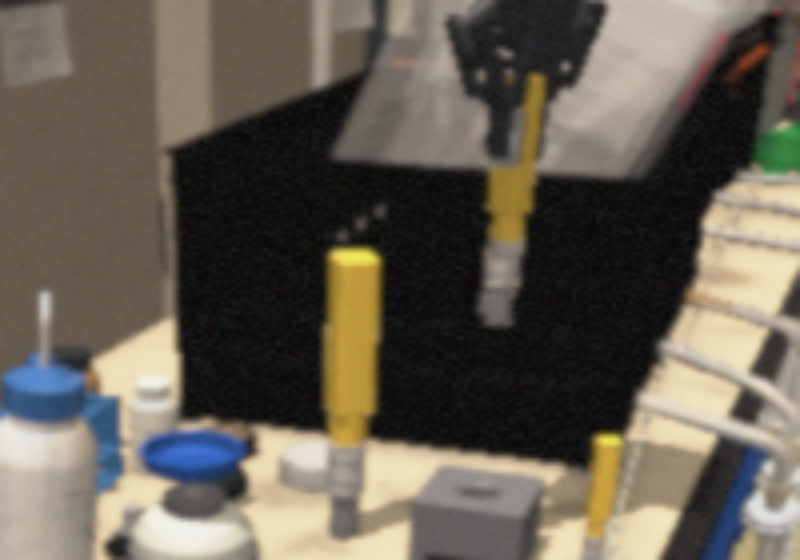

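Call:
play_rows:
  deltas: [0,10,-32,0,0,0,255,0,21,-67,0,0,0,255,0,32,-103,0,0,0,255,0,43,-138,0,0,0,255,0,53,-170,0,0,0,255]

```text
time_s: 4.18
position: [557.2, -132.9, 304.1]
eef_rot: [1.457, 1.028, -1.46]
force: [1.0, -0.3, -1.0]
gripper_width: 0.228
```

Call:
play_rows:
  deltas: [0,8,-24,0,0,0,255,0,13,-41,0,0,0,255,0,13,-41,0,0,0,255,0,13,-41,0,0,0,255,0,13,-41,0,0,0,255]

```text
time_s: 4.6
position: [582.2, -101.9, 304.4]
eef_rot: [1.457, 1.026, -1.461]
force: [-0.1, -0.3, -0.3]
gripper_width: 0.227
```

Run:
```python
from h import *
show(); print(env.get_state()["wrist_torque"]); print(delta([583.5,-101,300],tgt(70,-1)))
im=env.capture("side"); cv2.imwrite("pics/s5.png",cv2.resize(im[60:240,220:380],None,fx=4,fy=3.3))
im=env.capture("top"); cv2.imwrite("pics/t5.png",cv2.resize(im[130:260,260:440],None,fx=4,fy=4))
s=env.get_state();p=s["position"]
print(proj("side",[p,p-[0,0,113.8]]),proj("top",[p,p-[0,0,113.8]]))
```

```text
4.6 [ 582.2 -101.9  304.4] F [-0.12 -0.32 -0.29] w 0.227 q [ 0.17  0.34 -0.12  1.54  0.04  1.27 -1.87]
[[-0.002, 0.941, -0.339], [-0.001, -0.339, -0.941], [-1.0, -0.002, 0.001]]
[ 0.02772514  0.0232058  -0.06258976]
(array([ 4.4,  0.9, -1.3]), array([0.19, 0.07, 0.1 ]))
[[306.3157798   97.05103121]
 [307.32133312 147.10324034]] [[329.94427475 153.72297687]
 [328.25125695 170.74203527]]
```

View pics/s5.png

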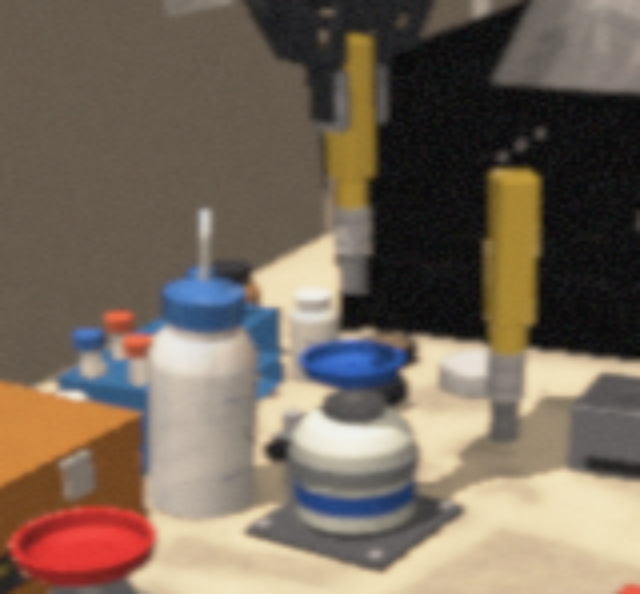

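View pics/t5.png

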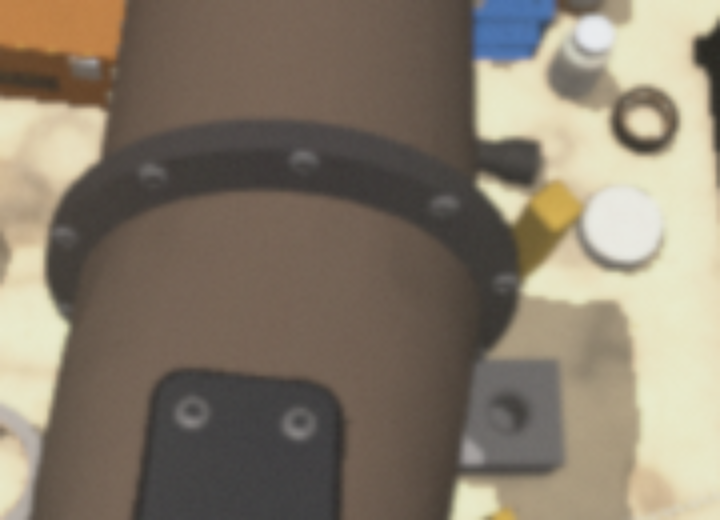

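Call:
play_rows:
  deltas: [8,1,-1,0,0,0,255,16,1,-1,0,0,0,255,25,1,-1,0,0,0,255,34,1,-1,0,0,0,255,34,1,-1,0,0,0,255]

```text
time_s: 5.12
position: [583.1, -100.4, 268.6]
eef_rot: [1.457, 1.028, -1.462]
force: [-0.3, -0.8, -1.4]
gripper_width: 0.229
```

Call:
play_rows:
  deltas: [3,0,0,0,0,0,255,6,0,0,0,0,0,255,9,0,0,0,0,0,255,12,0,0,0,0,0,255,12,0,0,0,0,0,255]

```text
time_s: 5.53
position: [584.2, -100.3, 258.8]
eef_rot: [1.458, 1.026, -1.459]
force: [0.2, -0.0, -0.7]
gripper_width: 0.222
```

Call:
play_rows:
  deltas: [2,0,0,0,0,0,255,4,0,0,0,0,0,255,6,0,0,0,0,0,255,8,0,0,0,0,0,255,8,0,0,0,0,0,255]

```text
time_s: 5.95
position: [584.2, -100.3, 250.8]
eef_rot: [1.458, 1.026, -1.459]
force: [0.5, 0.0, -1.2]
gripper_width: 0.23
```

Call:
play_rows:
  deltas: [2,0,0,0,0,0,255,4,0,0,0,0,0,255,6,0,0,0,0,0,255,6,0,0,0,0,0,255,6,0,0,0,0,0,255]

```text
time_s: 6.37
position: [584.3, -100.3, 245.1]
eef_rot: [1.458, 1.026, -1.459]
force: [-0.5, 0.6, -0.5]
gripper_width: 0.231
```

Call:
play_rows:
  deltas: [2,0,0,0,0,0,255,4,0,0,0,0,0,255,5,0,0,0,0,0,255,5,0,0,0,0,0,255,5,0,0,0,0,0,255]

```text
time_s: 6.78
position: [584.6, -100.3, 240.7]
eef_rot: [1.459, 1.025, -1.458]
force: [-0.4, -0.5, 2.9]
gripper_width: 0.228
```

Run:
```python
from h import *
show()
im=env.capture("side"); cv2.imwrite("pics/s6.png",cv2.resize(im[110:230,250:370],None,fx=5,fy=5,interpolation=cv2.INTER_CUBIC))
```

```text
6.78 [ 584.6 -100.3  240.7] F [-0.42 -0.51  2.94] w 0.228 q [ 0.17  0.38 -0.12  1.63  0.05  1.13 -1.88]
[[0.001, 0.941, -0.338], [-0.0, -0.338, -0.941], [-1.0, 0.001, -0.0]]
```

View pics/s6.png

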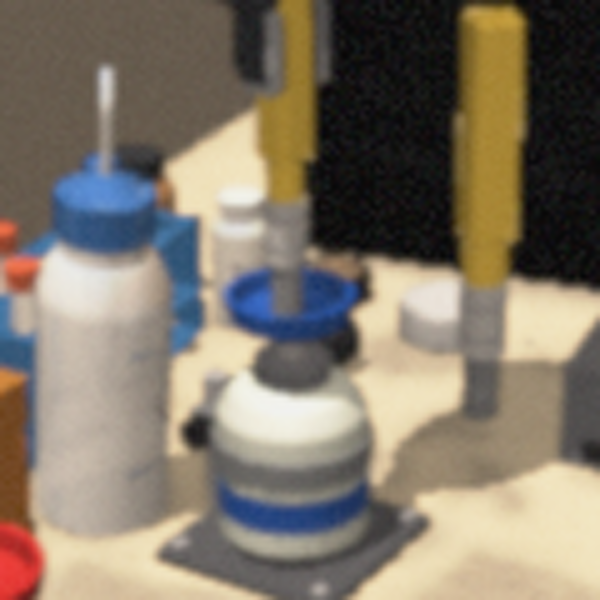

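Call:
play_rows:
  deltas: [2,0,0,0,0,0,255,4,0,0,0,0,0,255,6,0,0,0,0,0,255,8,0,0,0,0,0,255,8,0,0,0,0,0,255]

```text
time_s: 7.25
position: [584.6, -100.3, 232.2]
eef_rot: [1.459, 1.026, -1.458]
force: [-0.2, 0.1, 5.4]
gripper_width: 0.229
```

Call:
play_rows:
  deltas: [1,0,0,0,0,0,255,2,0,0,0,0,0,255,3,0,0,0,0,0,255,4,0,0,0,0,0,255,4,0,0,0,0,0,255]

```text
time_s: 7.67
position: [584.6, -100.3, 228.5]
eef_rot: [1.459, 1.025, -1.458]
force: [0.7, 0.2, 6.7]
gripper_width: 0.232
```

Call:
play_rows:
  deltas: [0.5,0,0,0,0,0,255,1,0,0,0,0,0,255,1.5,0,0,0,0,0,255,2,0,0,0,0,0,255,2,0,0,0,0,0,255]

```text
time_s: 8.08
position: [584.7, -100.3, 226.7]
eef_rot: [1.459, 1.025, -1.458]
force: [-0.3, -0.3, 7.9]
gripper_width: 0.223
```

Call:
play_rows:
  deltas: [0.5,0,0,0,0,0,255,1,0,0,0,0,0,255,1,0,0,0,0,0,255,1,0,0,0,0,0,255]

```text
time_s: 8.42
position: [584.7, -100.3, 225.8]
eef_rot: [1.459, 1.025, -1.458]
force: [-1.5, 0.2, 8.0]
gripper_width: 0.231
```

Call:
play_rows:
  deltas: [0.5,0,0,0,0,0,255,1,0,0,0,0,0,255,1,0,0,0,0,0,255,1,0,0,0,0,0,255]

```text
time_s: 8.75
position: [584.8, -100.4, 225.0]
eef_rot: [1.459, 1.025, -1.458]
force: [-1.3, 0.8, 8.8]
gripper_width: 0.225
```

Call:
play_rows:
  deltas: [0.5,0,0,0,0,0,255,1,0,0,0,0,0,255,1,0,0,0,0,0,255,1,0,0,0,0,0,255]

```text
time_s: 9.08
position: [584.9, -100.4, 224.3]
eef_rot: [1.459, 1.025, -1.457]
force: [-1.3, 0.1, 10.8]
gripper_width: 0.23
```

Call:
play_rows:
  deltas: [0.5,0,0,0,0,0,255,1,0,0,0,0,0,255,1,0,0,0,0,0,255,1,0,0,0,0,0,255]

```text
time_s: 9.42
position: [584.9, -100.4, 223.5]
eef_rot: [1.459, 1.024, -1.457]
force: [-1.6, 0.4, 12.5]
gripper_width: 0.228
```

Call:
play_rows:
  deltas: [0.5,0,0,0,0,0,255,1,0,0,0,0,0,255,1,0,0,0,0,0,255,1,0,0,0,0,0,255]

```text
time_s: 9.75
position: [585.0, -100.4, 222.8]
eef_rot: [1.46, 1.024, -1.457]
force: [-3.0, 0.8, 15.0]
gripper_width: 0.228
```

Run:
```python
from h import *
show(); print(env.get_state()["wrist_torque"])
im=env.capture("side"); cv2.imwrite("pics/s7.png",cv2.resize(im[110:230,250:370],None,fx=5,fy=5,interpolation=cv2.INTER_CUBIC))
```

```text
9.75 [ 585.  -100.4  222.8] F [-2.99  0.77 15.01] w 0.228 q [ 0.17  0.4  -0.12  1.66  0.05  1.09 -1.89]
[[0.002, 0.941, -0.338], [-0.0, -0.338, -0.941], [-1.0, 0.002, -0.0]]
[0.00475111 1.00871316 0.04757145]
```

View pics/s7.png

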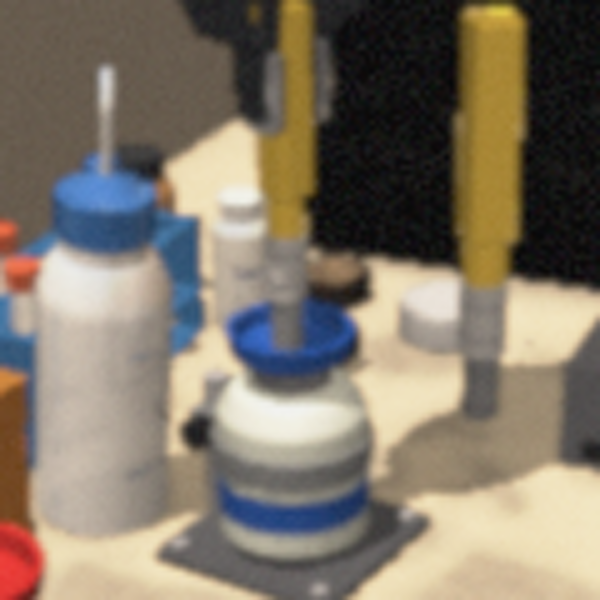

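Call:
play_rows:
  deltas: [-6,0,0,0,0,0,255,-14,0,0,0,0,0,255,-24,0,0,0,0,0,255,-38,0,0,0,0,0,255,-55,0,0,0,0,0,255]

```text
time_s: 10.22
position: [583.4, -100.2, 275.6]
eef_rot: [1.457, 1.028, -1.461]
force: [1.2, -0.1, -0.3]
gripper_width: 0.229
```

Call:
play_rows:
  deltas: [-15,0,0,0,0,0,255,-27,0,0,0,0,0,255,-27,0,0,0,0,0,255,-27,0,0,0,0,0,255,-27,0,0,0,0,0,255]

```text
time_s: 10.63
position: [583.8, -100.3, 302.0]
eef_rot: [1.458, 1.027, -1.46]
force: [-0.9, 0.2, -1.7]
gripper_width: 0.233
```

Run:
```python
from h import *
show(); print(env.get_state()["wrist_torque"]); s=env.get_state();p=s["position"]
im=env.capture("side"); cv2.imwrite("pics/s8.png",cv2.resize(im[70:230,230:390],None,fx=5,fy=3.7,interpolation=cv2.INTER_CUBIC))
print(proj("side",[p,p-[0,0,113.8]]))
# hole in top view t5
b=cv2.imread("pics/t5.png"); g=cv2.cvtColor(b,cv2.COLOR_BGR2GRAY)
c=b[340:480,440:580]; cv2.imwrite("pics/hole.png",cv2.resize(c,None,fx=4,fy=4))
print(ray("top",[[260+508/4-.4,130+411/4-.4]],60))
for n in("side","top"):
    print([(x["p"],x["at"]) for x in env.place_of("stand",n)])
```

```text
10.63 [ 583.8 -100.3  302. ] F [-0.86  0.16 -1.67] w 0.233 q [ 0.17  0.34 -0.12  1.54  0.04  1.27 -1.88]
[[-0.002, 0.941, -0.338], [0.0, -0.338, -0.941], [-1.0, -0.002, 0.001]]
[-0.0596514  -0.02810142  0.01595224]
[[305.27178035  98.56426932]
 [306.34590192 148.49866879]]
[[ 451.58457648 -276.71466086   60.        ]]
[(0.69, [450.1, -274.0, -1.5]), (0.25, [580.8, 173.8, -1.7])]
[(0.9, [451.8, -274.4, -1.5])]
```

View pics/s8.png

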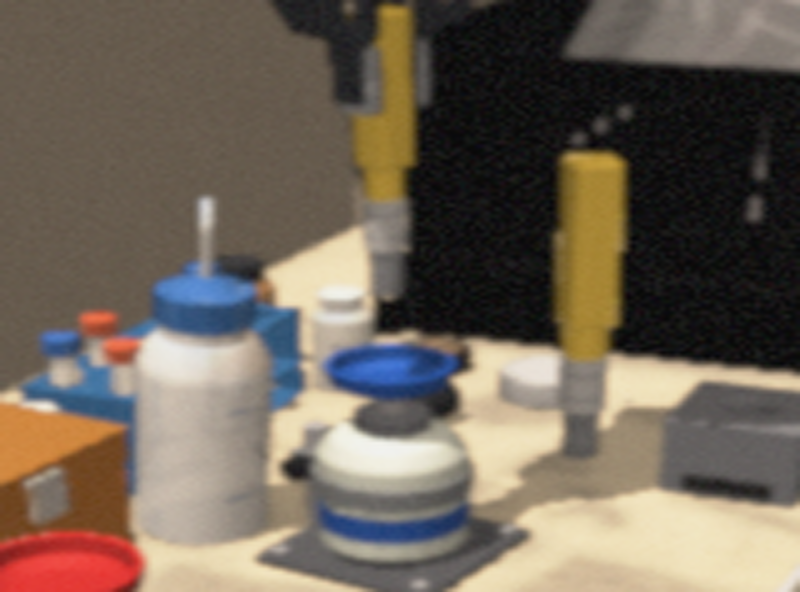

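View pics/hole.png

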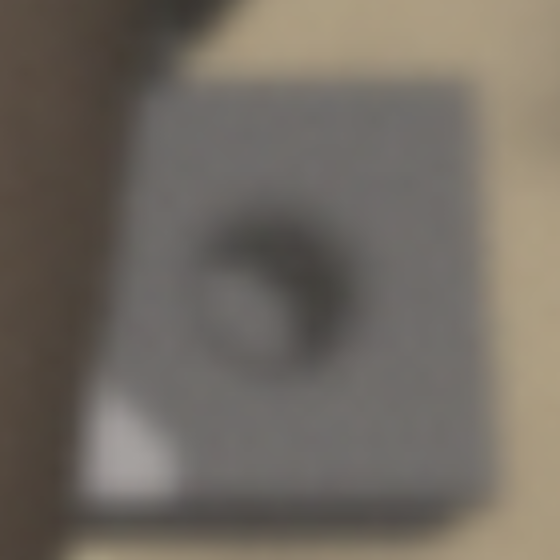

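Call:
play_rows:
  deltas: [0,-10,32,0,0,0,255,0,-21,67,0,0,0,255,0,-32,103,0,0,0,255,0,-43,138,0,0,0,255,0,-53,170,0,0,0,255]

```text
time_s: 11.2
position: [475.2, -244.0, 302.8]
eef_rot: [1.458, 1.026, -1.46]
force: [-0.1, -0.5, -1.5]
gripper_width: 0.228
```

Call:
play_rows:
  deltas: [0,-7,24,0,0,0,255,0,-12,41,0,0,0,255,0,-12,41,0,0,0,255,0,-12,41,0,0,0,255,0,-12,41,0,0,0,255]

```text
time_s: 11.62
position: [452.2, -276.1, 302.9]
eef_rot: [1.458, 1.027, -1.458]
force: [0.2, 0.9, -0.4]
gripper_width: 0.226
```

Run:
```python
from h import *
show(); print(delta([450.7,-277.2,182],tgt(70.2,-1)))
s=env.get_state();p=s["position"]
im=env.capture("side"); cv2.imwrite("pics/s9.png",cv2.resize(im[70:220,320:440],None,fx=5,fy=4,interpolation=cv2.INTER_CUBIC))
print(proj("side",[p,p-[0,0,113.8]]))
```

```text
11.62 [ 452.2 -276.1  302.9] F [ 0.22  0.93 -0.42] w 0.226 q [ 0.47  0.23 -0.03  1.69  0.01  1.22 -1.48]
[[-0.0, 0.941, -0.337], [0.001, -0.337, -0.941], [-1.0, -0.0, -0.001]]
(array([120.9,  -1. ,   1.6]), array([ 0.08, -0.03,  0.03]))
[[386.26077459  87.59242466]
 [382.3679435  133.27150377]]
```

View pics/s9.png

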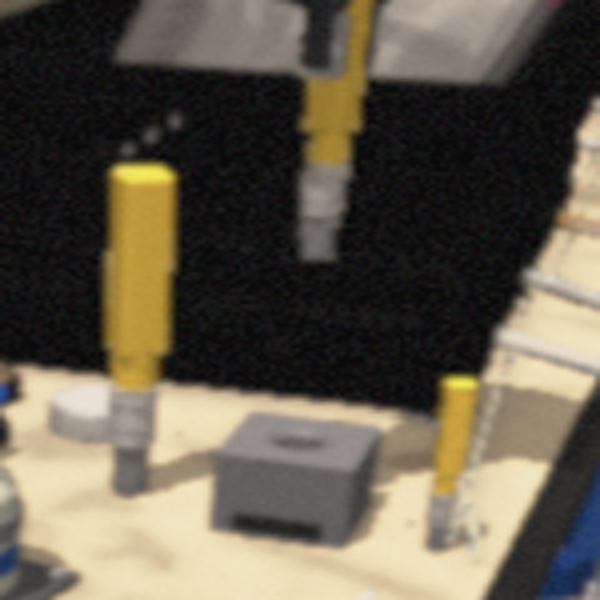

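Call:
play_rows:
  deltas: [30,-0.5,0.8,0,0,0,255,62,-1,1.6,0,0,0,255,94,-1,1.6,0,0,0,255,114,-1,1.6,0,0,0,255,114,-1,1.6,0,0,0,255]

```text
time_s: 12.08
position: [448.7, -275.6, 185.1]
eef_rot: [1.456, 1.034, -1.461]
force: [-1.1, -0.3, -1.2]
gripper_width: 0.226
```

Run:
```python
from h import *
show(); print(delta([450.7,-277.2,182],tgt(70.2,-1)))
im=env.capture("side"); cv2.imwrite("pics/s10.png",cv2.resize(im[100:220,320:440],None,fx=5,fy=5,interpolation=cv2.INTER_CUBIC))
im=env.capture("top"); cv2.imwrite("pics/t10.png",cv2.resize(im[190:260,330:440],None,fx=5,fy=5,interpolation=cv2.INTER_CUBIC))
```

```text
12.08 [ 448.7 -275.6  185.1] F [-1.11 -0.27 -1.16] w 0.226 q [ 0.48  0.33 -0.04  1.86  0.01  0.96 -1.48]
[[-0.007, 0.942, -0.336], [0.004, -0.336, -0.942], [-1.0, -0.007, -0.001]]
(array([3. , 2.5, 0.9]), array([ 0.17, -0.08,  0.43]))
```

View pics/s10.png

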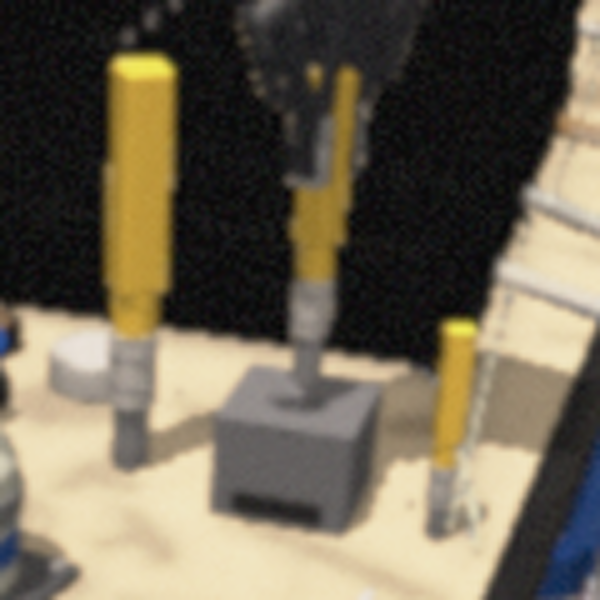

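View pics/t10.png

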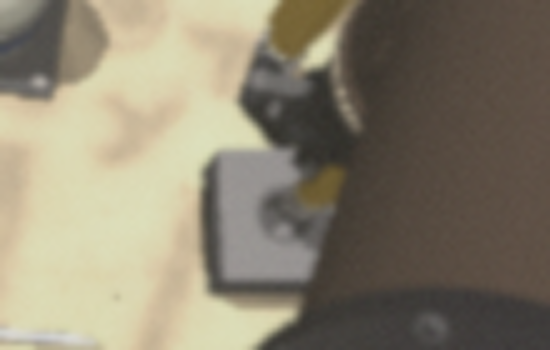

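Call:
play_rows:
  deltas: [0,0,0,0,0,0,255,0,0,0,0,0,0,255]

```text
time_s: 12.35
position: [451.7, -278.3, 191.1]
eef_rot: [1.459, 1.023, -1.456]
force: [0.2, -1.4, -0.5]
gripper_width: 0.227
```

Run:
```python
from h import *
show(); print(delta([450.7,-277.2,182],tgt(70.2,-1)))
p=env.get_state()["position"]
im=env.capture("side"); 
S=10;cv2.imwrite("pics/s11.png",cv2.resize(im[150:210,355:405],None,fx=S,fy=S,interpolation=cv2.INTER_CUBIC))
q=proj("side",[[451,-276.5,60],p-[0,0,113.8],[412,-236,60],[488,-312,60]]); print((q-[355,150]+.5)*S)
```

```text
12.35 [ 451.7 -278.3  191.1] F [ 0.16 -1.37 -0.52] w 0.227 q [ 0.48  0.32 -0.04  1.86  0.01  0.96 -1.48]
[[0.003, 0.941, -0.338], [-0.001, -0.338, -0.941], [-1.0, 0.003, 0.0]]
(array([ 9.1, -1.4, -0.7]), array([ 0.07,  0.02, -0.17]))
[[244.94917691 293.8711047 ]
 [248.99972009 233.3479828 ]
 [346.64995141 380.09055383]
 [153.76408638 222.94679029]]
```

View pics/s11.png

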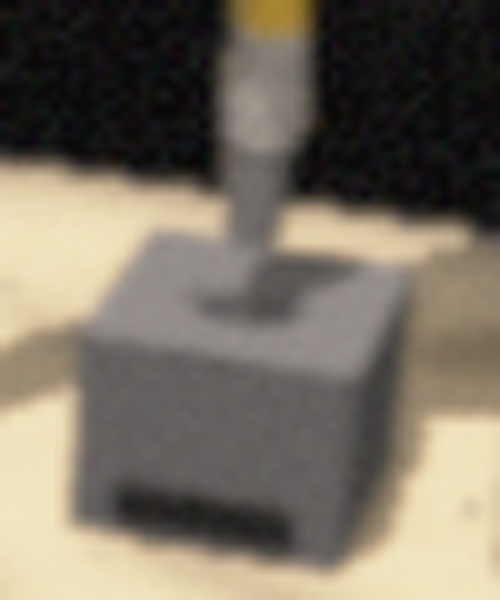

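Call:
play_rows:
  deltas: [8,-0.7,-0.4,0,0,0,255,16,-1.4,-0.7,0,0,0,255,24,-1.4,-0.7,0,0,0,255,32,-1.4,-0.7,0,0,0,255,32,-1.4,-0.7,0,0,0,255]

```text
time_s: 12.82
position: [448.2, -276.4, 155.2]
eef_rot: [1.458, 1.029, -1.461]
force: [-0.2, 0.8, -1.2]
gripper_width: 0.231
```

Run:
```python
from h import *
show(); print(env.get_state()["wrist_torque"],delta([450.7,-277.2,122],tgt(70.2,-1)))
im=env.capture("side"); 
cv2.imwrite("pics/s12.png",cv2.resize(im[100:220,320:440],None,fx=5,fy=5,interpolation=cv2.INTER_CUBIC))
```

```text
12.82 [ 448.2 -276.4  155.2] F [-0.24  0.78 -1.24] w 0.231 q [ 0.48  0.36 -0.04  1.9   0.02  0.88 -1.48]
[[-0.003, 0.941, -0.338], [0.001, -0.338, -0.941], [-1.0, -0.003, -0.0]]
[ 0.07118536 -0.02157701  0.0349574 ] (array([33.2,  2.8, -0.1]), array([ 0.04, -0.02,  0.18]))
```

View pics/s12.png

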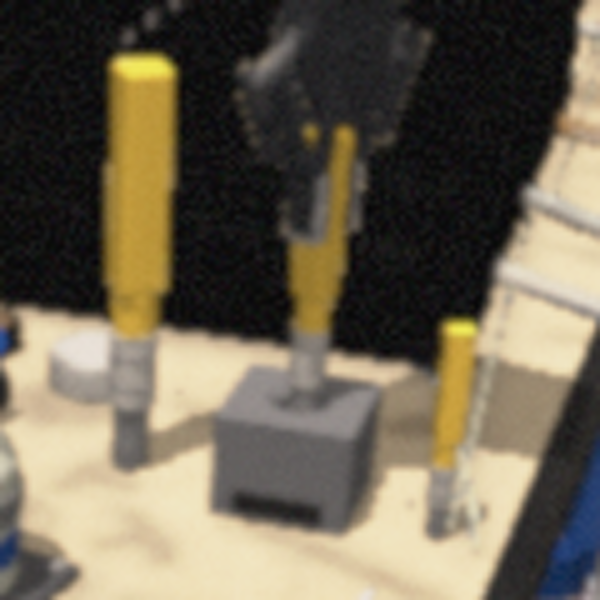

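Call:
play_rows:
  deltas: [0,0,0,0,0,0,255,0,0,0,0,0,0,255,0,0,0,0,0,0,255]

```text
time_s: 13.12
position: [449.6, -277.0, 157.6]
eef_rot: [1.459, 1.025, -1.458]
force: [0.5, -0.1, -0.8]
gripper_width: 0.229
```

Call:
play_rows:
  deltas: [6,1,0,0,0,0,255,12,1,0,0,0,0,255,18,1,0,0,0,0,255,24,1,0,0,0,0,255,29,1,0,0,0,0,255]

```text
time_s: 13.53
position: [449.9, -277.1, 127.3]
eef_rot: [1.458, 1.027, -1.459]
force: [-0.1, 0.1, -0.4]
gripper_width: 0.228
```

Call:
play_rows:
  deltas: [1,0,0,0,0,0,255,2,0,0,0,0,0,255,3,0,0,0,0,0,255,3,0,0,0,0,0,255,3,0,0,0,0,0,255]

```text
time_s: 13.95
position: [450.4, -277.3, 125.5]
eef_rot: [1.459, 1.025, -1.458]
force: [0.1, 0.1, -1.1]
gripper_width: 0.229
```

Call:
play_rows:
  deltas: [0.5,0,0,0,0,0,255,1,0,0,0,0,0,255,1.5,0,0,0,0,0,255,2,0,0,0,0,0,255,2,0,0,0,0,0,255]

```text
time_s: 14.37
position: [450.2, -277.3, 123.2]
eef_rot: [1.458, 1.026, -1.459]
force: [-0.6, -1.2, -0.9]
gripper_width: 0.229
```

Call:
play_rows:
  deltas: [0.5,0,0,0,0,0,255,1,0,0,0,0,0,255,1,0,0,0,0,0,255,1,0,0,0,0,0,255]

```text
time_s: 14.7
position: [450.2, -277.3, 122.3]
eef_rot: [1.458, 1.026, -1.459]
force: [-0.4, 0.3, 0.3]
gripper_width: 0.227
```

Call:
play_rows:
  deltas: [0.5,0,0,0,0,0,255,1,0,0,0,0,0,255,1,0,0,0,0,0,255,1,0,0,0,0,0,255]

```text
time_s: 15.03
position: [450.5, -277.4, 121.8]
eef_rot: [1.459, 1.025, -1.458]
force: [-1.2, 0.6, 4.9]
gripper_width: 0.229
```

Call:
play_rows:
  deltas: [0,0,0,0,0,0,165,0,0,0,0,0,0,150,0,0,0,0,0,0,130,0,0,0,0,0,0,100,0,0,0,0,0,0,70]

```text
time_s: 15.45
position: [450.3, -277.3, 121.2]
eef_rot: [1.458, 1.026, -1.459]
force: [-0.2, -0.1, 1.3]
gripper_width: 0.716
```

Call:
play_rows:
  deltas: [0,0,0,0,0,0,0,0,0,0,0,0,0,0,0,0,0,0,0,0,0,0,0,0,0,0,0,0,0,0,0,0,0,0,0]

```text
time_s: 15.87
position: [450.3, -277.3, 121.3]
eef_rot: [1.459, 1.026, -1.459]
force: [0.4, -0.9, 0.5]
gripper_width: 0.995
```

Run:
```python
from h import *
show()
im=env.capture("side"); 
cv2.imwrite("pics/s13.png",cv2.resize(im[100:220,320:440],None,fx=5,fy=5,interpolation=cv2.INTER_CUBIC))
```

```text
15.87 [ 450.3 -277.3  121.3] F [ 0.44 -0.94  0.48] w 0.995 q [ 0.48  0.4  -0.04  1.93  0.02  0.8  -1.49]
[[0.0, 0.941, -0.338], [-0.0, -0.338, -0.941], [-1.0, 0.0, 0.0]]
```

View pics/s13.png

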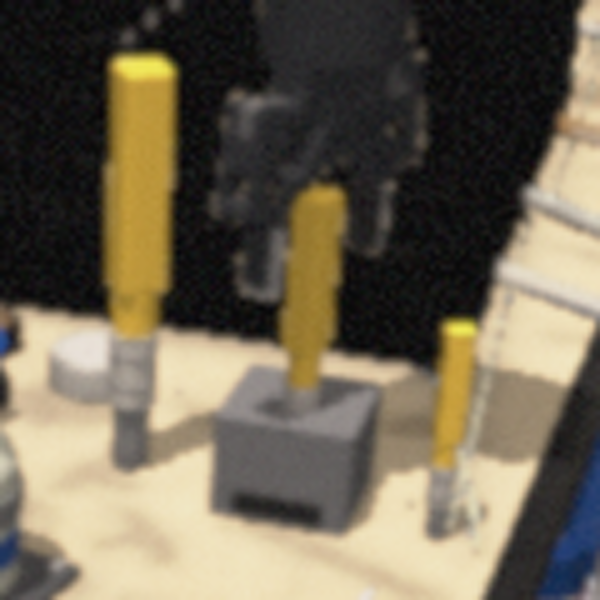

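Brush stands in its hole again, with its top at about (318,190), the same place as at the start. I'll retract straight up.

Call:
play_rows:
  deltas: [-15,0,0,0,0,0,0,-40,0,0,0,0,0,0,-70,0,0,0,0,0,0,-105,0,0,0,0,0,0,-140,0,0,0,0,0,0]

```text
time_s: 16.33
position: [449.7, -277.0, 262.6]
eef_rot: [1.458, 1.027, -1.459]
force: [-0.1, -1.6, -1.0]
gripper_width: 0.999
```

Call:
play_rows:
  deltas: [-30,0,0,0,0,0,0,-30,0,0,0,0,0,0,-30,0,0,0,0,0,0,-30,0,0,0,0,0,0,-30,0,0,0,0,0,0]

```text
time_s: 16.75
position: [449.6, -276.9, 290.0]
eef_rot: [1.458, 1.028, -1.46]
force: [-0.3, -0.4, 0.0]
gripper_width: 1.001
```

Run:
```python
from h import *
show()
im=env.capture("side"); 
cv2.imwrite("pics/s14.png",cv2.resize(im[60:310,200:460],None,fx=3,fy=2.4,interpolation=cv2.INTER_CUBIC))
```

```text
16.75 [ 449.6 -276.9  290. ] F [-0.28 -0.41  0.03] w 1.001 q [ 0.48  0.23 -0.03  1.72  0.01  1.19 -1.47]
[[-0.002, 0.941, -0.338], [0.001, -0.338, -0.941], [-1.0, -0.002, -0.0]]
```

View pics/s14.png

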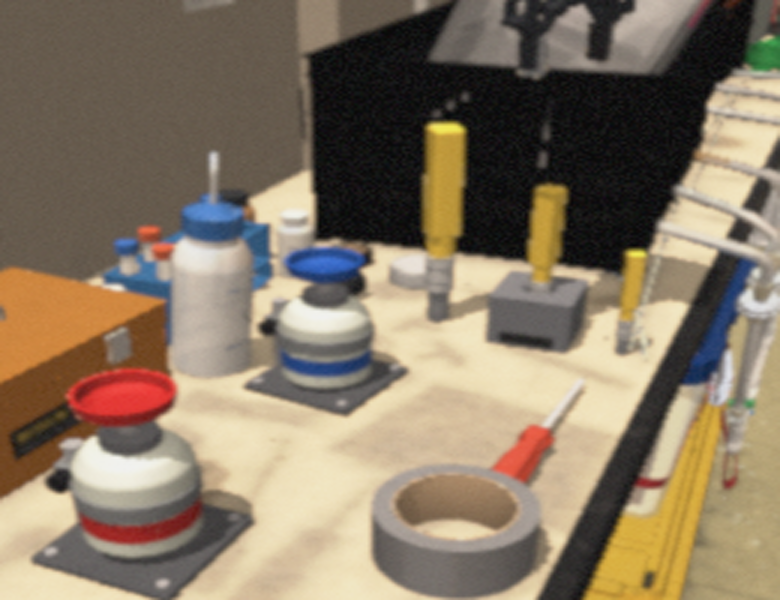

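```bash
python3 -c "
from cell import env
print(env.close_job())"
```

```text
the job is handed in; nothing more can be done
None
```

The job is done and handed in at about 17 s of robot time (limit 58 s). The brush was charged at the blue dish, put back upright in its stand and released.

- **Dish:** I took the middle-sized brush from its stand and felt the blue dish floor at about 127 mm above the bench. I pushed down until the measured force reached 15 N, under the 30 N limit. The last steps rose 2 to 3 N per mm, which fits the rubber bumper at the end of travel. The picture showed the dish down, and back up after I lifted off.
- **Return:** The brush touched the hole floor at the same height as when I gripped it, with about 5 N of contact. I opened the fingers and drew straight up.
- **Last picture:** The brush stands upright in its stand and the gripper is clear. The blue and red dishes are both up, and the big and small brushes and the bench items in view look undisturbed.
- **Small disagreements:**
  - The tool moved about 18 mm from first contact to the end of the push. I expected about 16 mm (14 mm of dish travel plus about 2 mm of bumper). I put the rest down to give in the grip.
  - After the push, the tip looked about 1 px off where I predicted it. It still went into the hole without catching.

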